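# Turn the desk organiser to the stamp

### The arm

A 6-joint arm with a two-finger parallel gripper is mounted at the origin on the work surface. World frame = base frame: x ahead of the robot, y to its left, z up, the work surface at z = 0. Lengths are in m, angles in rad, forces in N, time in s.
With the tool pointing down it reaches from about 0.3 to 0.775 m from the base axis. Payload 14.6 kg.
Tool frame: the origin (TCP) lies on the centre line of the jaws, within the pads' length; the fingertips stand 19 mm ahead of it and the grasp point (between the pads) is the TCP; z points along the fingers, y is the direction in which the jaws open and shut (so a half turn about z gives the same grasp; the last joint's range is limited). The gripper opens to 94 mm and grips with 3 to 60 N. Pads are 16 mm wide; open, the fingers measure 119 mm over their backs; the gripper's body (75 mm by 177 mm) begins 78 mm behind the grasp point.
Start: joints at [-0.067, 0.3, 1.521, -0, 1.321, -0.067], TCP at [0.55, -0, 0.185] pointing down, gripper open.
Joint ranges: [-3.03, 3.03], [-0.79, 2.21], [0.23, 2.52], [-1.04, 4.18], [0, 3.07], [-2.55, 2.55]. Speed limits (rad/s): [2.22, 2.22, 2.57, 3.14, 3.14, 3.14].

### API

Orientations are given as [roll, pitch, yaw] about the fixed x, y, z axes, in that order (R = Rz(yaw) Ry(pitch) Rx(roll)).
In Python, from station import ctrl gives the robot as it stands. The module is installed in compiled form; this text tells all that it offers.
- The arm moves only by the shell command python3 -m creep 'ROWS' [FORCE]. ROWS is a JSON object of lists of equal length, an entry for each row: "translation": the shift along the world's x, y, z in mm, a list of three; "yaw": the turn about the world's z in rad; "gripper": the closure in counts, from 0 (fully open) to 255 (shut). A call has 1 to 5 rows; each row is the pose to reach, as a shift and turn from the pose measured when the call began; what a row does not reach only later rows make up. A row lasts 1/12 s, in which the tool goes at most 41.7 mm and 7.16 degrees, less where a joint would pass 70% of its speed; a pose out of reach is approached as far as the arm can. A call with a gripper value outside its range is refused whole. The fingers move at their own pace and stop on an object; FORCE is the grip in N (left out, the last holds). Time passes only in rows, so rows that repeat a pose let the fingers close. It gives the time, the measured TCP pose, the force and the opening at its end, in the units of the state.
- ctrl.get_obs(): the state, without advancing time (a new reading comes with each control period).
- ctrl.camera(name): name is "scene" or "side" or "wrist"; returns a dict with "pixels" (420x560x3 uint8, red, green, blue), "depth" (420x560 float32, m along the optical axis (not along the pixel's ray), 0 where there is no reading), "fx", "fy", "cx", "cy" (pixels), "dist" ([k1, k2, p1, p2, k3] as OpenCV has them; the pictures are not rectified), "R" (3x3) and "t" (3): a world point X has camera coordinates R X + t; the wrist camera has in their place "tool_from_camera" (4x4, takes a point from camera to tool coordinates, whose origin is the TCP and whose axes are the flange's). Camera axes: x right, y down, z forward; pixel columns grow to the right and rows downward; lengths in m; the calibration is good to about 2 mm. A picture is of the moment at which its call begins: read the wrist's pose just before it.
- ctrl.hand_in(): hands the job in, once; it reports no verdict.
The state is a dict: "time_s": time; "qpos": joint angles; "joint_vel": joint speeds; "tau": joint torques, N m; "ee_pos": TCP position; "eef_rot": TCP orientation; "force": force on the tool from outside, world axes, zero at the start; "moment": the same for the moment, N m; "grip_width": finger opening in m.
Only numpy, scipy, OpenCV 4.12 (cv2) and the standard library are available. Lean on these libraries where they do the work, as an engineer would, in place of code of your own. Each camera call takes 0.05 s, during which the arm holds its last target. There are 200 camera calls.

### The job

Turn the revolving desk organiser by gently pushing round the ribbed rim of its tray with your fingertips, until the red-topped stamp stands at the front, centred behind the paper-clip dish of the organiser's fixed foot. Push only the rim: do not touch, lift or tip the stamp or the other things in the pockets, and leave the things lying about the desk where they are. Finish with the organiser at rest and the hand clear of it.

Things in the scene. Friction and masses are not known exactly. Their poses are not given: they have to be found in the camera images.
- organiser_base: Fixed black foot of the revolving desk organiser: disc of 184 mm diameter, 12 mm high, with an open clip dish (62 mm deep, 116 mm wide, 16 mm high) joined to its front. Origin: on the turning axis at desk height, z up; its -x axis points to the front, through the middle of the dish, and is turned up to 0.4 rad from the robot's -x. The stamp is at the front when it lies on this -x axis.
- clip_dish (a point): Centre of the clip dish's mouth, 161 mm from the turning axis straight to the front, 16 mm above the desk.
- carousel: Grey turning tray with a rim ledge 254 mm in diameter (20 to 25 mm above the desk) and a round pocket wall of 200 mm diameter, top 60 mm; hub 48 mm wide, top 77 mm. Origin: on the turning axis, 20 mm above the desk, z up. Six pockets, floor at 25 mm, middles at 0, 60, .. 300 degrees from its x axis (counter-clockwise). Turns either way endlessly, friction 0.05 N m; stops within a few degrees when not pushed.
- rib (a point): Top outer end of one of six alike grip ribs on the carousel's rim ledge, 125 mm from the axis, 60 mm above the desk. The ribs lie radially at 30, 90, .. 330 degrees from the carousel's x axis (this one at 30), in line with the pocket walls: 8 mm thick, from the pocket wall (100 mm from the axis) out to 125 mm, 24 to 60 mm above the desk. Between ribs the ledge is empty.
- stamp: The self-inking office stamp to bring to the front: black frame, red top (the only red thing on the desk), 34 x 48 mm, 52 mm tall, top 77 mm above the desk. It stands loose and upright about 65 mm from the axis in the pocket centred on the carousel's x axis and may shift there by some mm as the carousel turns. Origin: centre of its underside, z up.
- glue_stick: White and yellow glue stick, 25 mm diameter, 52 mm tall. Loose, in a pocket of the carousel (any of the other five). Origin: centre of its underside, z up.
- tape_roll: Blue roll of tape lying flat, 52 mm diameter, 19 mm high. Loose, in a pocket of the carousel (any of the other five). Origin: centre of its underside, z up.
- ink_bottle: White and blue ink refill bottle with black cap, 30 mm diameter, 52 mm tall. Loose, in a pocket of the carousel (any of the other five). Origin: centre of its underside, z up.
- pin_tub: White tub with green lid, 46 mm diameter, 39 mm tall. Loose, in a pocket of the carousel (any of the other five). Origin: centre of its underside, z up.
- eraser: White eraser in a brown sleeve, 20 x 36 mm, 16 mm high. Loose, in a pocket of the carousel (any of the other five). Origin: centre of its underside, z up.
- mouse_mat: Thin black mouse mat, 220 x 190 mm, 3 mm thick, fixed to the desk right of the organiser. Origin: centre of its underside.
- mouse: Black computer mouse, 110 x 60 mm, 35 mm high, loose on the mat; to be left alone. Origin: centre of its underside.
- note_block: Pale yellow note block, 76 x 76 mm, 28 mm high, loose on the desk left of the organiser; to be left alone. Origin: centre of its underside.
- jug: White plastic bottle with moulded handle and blue cap, 66 x 96 mm, 222 mm tall, loose on the desk 0.40 m or more to the left of the organiser's axis; to be left alone. Origin: centre of its underside, z up.

How it is judged:
At the end, for the whole second after the job is handed in: Stamp in front of the turning axis, its centre within 12 mm (about 10 degrees) sideways of the foot's middle line; carousel at rest (under 0.05 rad/s); all six things upright (0.2 rad) on the pocket floors; mouse, note block and bottle within 15 mm of where they were (x of stamp in the frame of organiser_base below -0.04 m and y of stamp in the frame of organiser_base between -0.012 and 0.012 m and angular speed of carousel below 0.05 rad/s and linear speed of stamp below 0.02 m/s and z of each of stamp, glue_stick, tape_roll, ink_bottle, pin_tub, eraser in the frame of carousel below 0.012 m and angle between each of stamp, glue_stick, tape_roll, ink_bottle, pin_tub, eraser's own z axis and vertical below 0.2 rad and horizontal distance between each of stamp, glue_stick, tape_roll, ink_bottle, pin_tub, eraser and carousel below 0.095 m and distance of each of mouse, note_block, jug from where it was at the start of the episode below 0.015 m); the robot touches nothing.
It fails at once if the hand or arm touches the stamp or another thing in the organiser's pockets (contact force between any of the fingers, the arm and stamp above 0.5 N or contact force between any of the fingers, the arm and glue_stick above 0.5 N or contact force between any of the fingers, the arm and tape_roll above 0.5 N or contact force between any of the fingers, the arm and ink_bottle above 0.5 N or contact force between any of the fingers, the arm and pin_tub above 0.5 N or contact force between any of the fingers, the arm and eraser above 0.5 N).
It fails at once if the stamp or another thing in the organiser is lifted (12 mm) or tipped (0.35 rad) (z of any of stamp, glue_stick, tape_roll, ink_bottle, pin_tub, eraser in the frame of carousel above 0.017 m or angle between any of stamp, glue_stick, tape_roll, ink_bottle, pin_tub, eraser's own z axis and vertical above 0.35 rad).
It fails at once if the carousel is whirled round faster than 4.5 rad/s (over half a metre a second at the rim) (angular speed of carousel above 4.5 rad/s).
It fails at once if the tray is turned by its hub or from within the pockets instead of by its rim (contact force between the fingers and carousel above 0.5 N and horizontal distance between the grasp point and carousel below 0.055 m).
It fails at once if the mouse, note block or bottle is shifted by more than 15 mm or tipped (distance of any of mouse, note_block, jug from where it was at the start of the episode above 0.015 m or angle between any of mouse, note_block, jug's own z axis and vertical above 0.2 rad).
It also fails if it takes over 42 s, if anything falls off the work surface, if the arm or the gripper's body presses on something with over 40 N, if the wrist force passes 120 N, or if a joint passes its speed limit or range.

## Working session

There is one attempt and no reset: what is moved stays moved. The work goes in short steps, Python scripts to look and compute and a shell command to move; the robot and the scene stay as the last step left them, time stands still between calls to the robot, and variables do not carry over. Pictures are saved under pics/ and viewed, about 8 in all and at most 12, crops included, and the job is handed in when it is done.

```bash
mkdir -p pics; cat > h.py <<'E'
import numpy as np, cv2
from station import ctrl
def snap(n,f):
    o=ctrl.get_obs(); c=ctrl.camera(n); cv2.imwrite('pics/'+f,c['pixels'][:,:,::-1]); np.savez('pics/'+f+'.npz',**c); return o,c
def world(c,u,v,z=None):
    K=np.array([[c['fx'],0,c['cx']],[0,c['fy'],c['cy']],[0,0,1.]])
    p=cv2.undistortPoints(np.array([[[u,v]]],float),K,np.array(c['dist']))[0,0]
    r=np.array([p[0],p[1],1.]); R=np.array(c['R']);t=np.array(c['t'])
    if z is None: return R.T@(r*c['depth'][int(v),int(u)]-t)
    C=-R.T@t; d=R.T@r; return C+d*(z-C[2])/d[2]
def cloud(c):
    K=np.array([[c['fx'],0,c['cx']],[0,c['fy'],c['cy']],[0,0,1.]])
    h,w=c['depth'].shape; g=np.stack(np.meshgrid(np.arange(w),np.arange(h)),-1).reshape(-1,1,2).astype(float)
    p=cv2.undistortPoints(g,K,np.array(c['dist']))[:,0]; d=c['depth'].reshape(-1)
    P=np.c_[p*d[:,None],d]; W=(P-np.array(c['t']))@np.array(c['R']); W[d==0]=np.nan
    return W.reshape(h,w,3)
E
python3 - <<'E'
from h import *
o,c=snap('scene','s1.png'); print(o['ee_pos'],o['eef_rot'],o['time_s'])
a=c['pixels']; o,c2=snap('side','d1.png')
for n,c in(('scene',c),('side',c2)):
    px=c['pixels'].astype(int); m=(px[...,0]>120)&(px[...,1]<70)&(px[...,2]<70); W=cloud(c)
    v,u=np.nonzero(m); print(n,m.sum(),u.mean(),v.mean(),np.nanmedian(W[m],0), 'cam',-np.array(c['R']).T@c['t'])
E
```

```text
[5.49720636e-01 2.69320379e-05 1.84598832e-01] [-3.14047706e+00 -7.82198842e-05  1.57079399e+00] 0.0
scene 148 175.75 232.9391891891892 [ 0.5875645  -0.15959879  0.07667546] cam [1.28997548 0.03040509 1.30117989]
side 183 315.448087431694 293.344262295082 [ 0.58414983 -0.16398847  0.07724342] cam [ 0.32287029 -0.8061391   1.23979889]
```

View pics/s1.png

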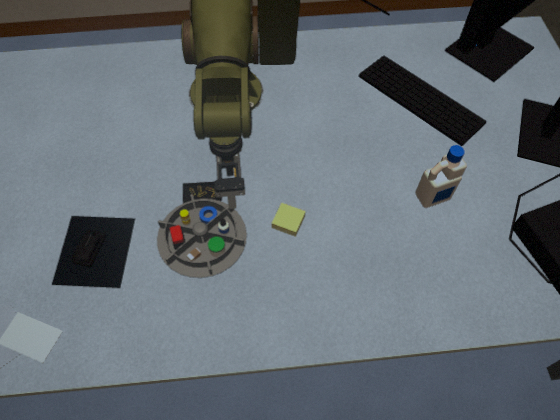

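View pics/d1.png

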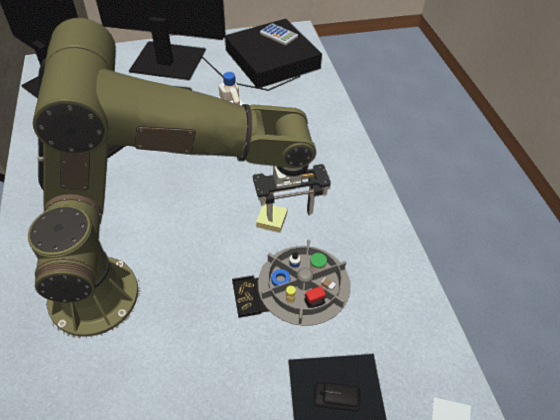

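Both views show the organiser at about (202,235) in scene and (305,283) in side. The dish faces the robot, the red stamp is on the -y side, the note block is to the left and the mat to the right. I'll enlarge both.

```bash
python3 - <<'E'
import cv2,numpy as np
a=cv2.imread('pics/s1.png')[170:285,145:260]; b=cv2.imread('pics/d1.png')[235:335,225:365]
a=cv2.resize(a,(460,460),interpolation=cv2.INTER_CUBIC); cv2.imwrite('pics/s1c.png',cv2.convertScaleAbs(a,alpha=1.7,beta=15))
b=cv2.resize(b,(700,500),interpolation=cv2.INTER_CUBIC); cv2.imwrite('pics/d1c.png',cv2.convertScaleAbs(b,alpha=1.7,beta=15))
E
```

```text
(no output)
```

View pics/d1c.png

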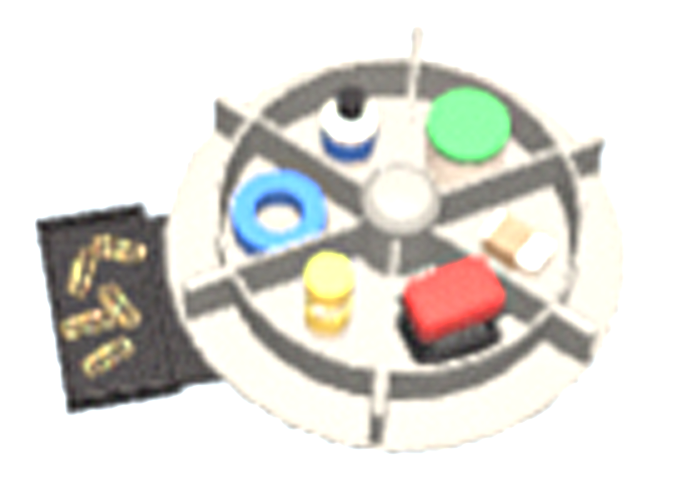

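View pics/s1c.png

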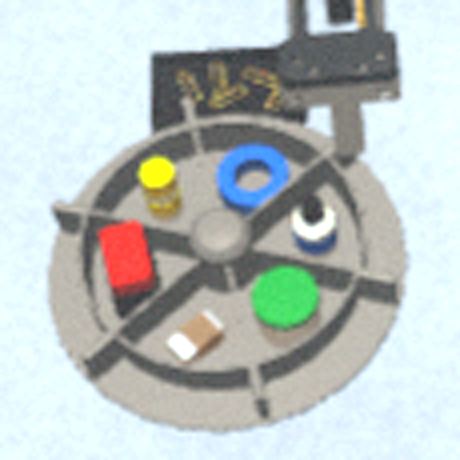

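```bash
python3 - <<'E'
from h import *
def L(f): return dict(np.load('pics/'+f+'.npz'))
for n,f,s,ox,oy,hub,ribs,dish in (('side','d1.png',5,225,235,(401,190),[(220,101),(417,32),(600,142),(594,337),(378,405),(187,284)],[(38,220),(70,409)]),
  ('scene','s1.png',4,145,170,(221,232),[(187,100),(57,207),(88,365),(264,402),(399,283),(346,150)],[(153,53),(284,48)])):
    c=L(f); w=lambda p,z:world(c,ox+(p[0]-(s-1)/2)/s,oy+(p[1]-(s-1)/2)/s,z)[:2]
    h=w(hub,.077); r=np.array([w(p,.06) for p in ribs]); d=np.array([w(p,.016) for p in dish])
    m=r.mean(0); print(n,'hub',h,'ribmean',m,'rad',np.hypot(*(r-m).T),'ang',np.degrees(np.arctan2(*(r-m).T[::-1])))
    print(' dish',d,'dir of mid from axis',np.degrees(np.arctan2(*(d.mean(0)-m)[::-1])),np.hypot(*(d.mean(0)-m)),'edge normal',np.degrees(np.arctan2(*(d[1]-d[0])[::-1])))
    W=cloud(c); px=c['pixels'].astype(int); k=(px[...,0]>120)&(px[...,1]<70)&(px[...,2]<70)
    st=np.nanmedian(W[k],0)[:2]; print(' stamp',st,np.degrees(np.arctan2(*(st-m)[::-1])),np.hypot(*(st-m)))
    # rim ledge by depth fit: points z in 55..63 and above
    q=W[(np.abs(W[...,2]-.0225)<.006)&(np.hypot(W[...,0]-m[0],W[...,1]-m[1])<.14)&(np.hypot(W[...,0]-m[0],W[...,1]-m[1])>.104)]
    print(' ledge n',len(q))
o=ctrl.get_obs();print(o['time_s'])
c=L('s1.png')
for p in((288,220),(273,212),(292,232),(90,250),(133,220)): print(p,world(c,*p))
E
```

```text
side hub [ 0.57283648 -0.09640673] ribmean [ 0.57206485 -0.099345  ] rad [0.12023448 0.12033563 0.12056628 0.12440606 0.11651105 0.12162948] ang [ 130.87549969   70.64105773    9.57728886  -50.21181974 -109.88223262
 -170.84929147]
 dish [[ 0.38444258 -0.03560143]
 [ 0.38124268 -0.15439953]] dir of mid from axis 178.68472565387722 0.18927208544225876 edge normal -91.54292276686711
 stamp [ 0.58414983 -0.16398847] -79.41089005699644 0.06576339228671502
 ledge n 1091
scene hub [ 0.5772922  -0.09428738] ribmean [ 0.58003775 -0.09459555] rad [0.12678104 0.12310046 0.12281385 0.12166185 0.12478973 0.11350762] ang [-169.58891347 -110.99902649  -48.87917054   11.05336465   71.54143673
  128.64000449]
 dish [[ 0.38047333 -0.1476426 ]
 [ 0.38577405 -0.04868329]] dir of mid from axis -178.96211372216194 0.1969463757610168 edge normal 86.93390105151025
 stamp [ 0.5875645  -0.15959879] -83.39511749220614 0.06543754944997711
 ledge n 1009
0.1
(288, 220) [0.54769014 0.15296776 0.02627982]
(273, 212) [ 0.49915026  0.11471458 -0.00256593]
(292, 232) [0.58610622 0.15998232 0.02291758]
(90, 250) [ 0.59293956 -0.40331626  0.03315378]
(133, 220) [ 0.48857117 -0.29635665  0.0021761 ]
```

Axis ≈ (0.575, -0.096), front ≈ 178.5°, stamp pocket ≈ -80°, so the tray needs about -101.5° (clockwise). I'll push the rib at 190° with closed fingers, starting at 214° and following the arc round to about 94°.

```bash
python3 -m creep '{"translation":[[-15,-32,0],[-30,-65,0],[-45,-98,0],[-60,-130,0],[-73,-162,0]],"yaw":[0.12,0.24,0.36,0.48,0.59],"gripper":[255,255,255,255,255]}' 20
python3 - <<'E'
from h import *
o=ctrl.get_obs(); print(o['ee_pos'],o['eef_rot'],o['qpos'],o['grip_width'])
for a in range(214,92,-6): print(a,np.round(1000*np.array([.575+.119*np.cos(np.radians(a)),-.096+.119*np.sin(np.radians(a))]),1))
E
```

```text
time_s: 0.52
ee_pos: [0.4763, -0.1616, 0.1845]
eef_rot: [-3.14, -0.0, 2.162]
force: [0.1, 0.5, -0.8]
grip_width: 0.0642
[ 0.47631069 -0.16156637  0.18446411] [-3.14031856e+00 -4.41075439e-04  2.16174371e+00] [-3.99379577e-01  1.96345491e-01  1.65176409e+00 -8.55962097e-04
  1.29455073e+00 -9.90093345e-01] 0.06419985384788204
214 [ 476.3 -162.5]
208 [ 469.9 -151.9]
202 [ 464.7 -140.6]
196 [ 460.6 -128.8]
190 [ 457.8 -116.7]
184 [ 456.3 -104.3]
178 [456.1 -91.8]
172 [457.2 -79.4]
166 [459.5 -67.2]
160 [463.2 -55.3]
154 [468.  -43.8]
148 [474.1 -32.9]
142 [481.2 -22.7]
136 [489.4 -13.3]
130 [498.5  -4.8]
124 [508.5   2.7]
118 [519.1   9.1]
112 [530.4  14.3]
106 [542.2  18.4]
100 [554.3  21.2]
94 [566.7  22.7]
```

```bash
python3 -m creep '{"translation":[[0,-1,-15],[0,-1,-30],[0,-1,-45],[0,-1,-60],[0,-1,-70]],"yaw":[0,0,0,0,0],"gripper":[255,255,255,255,255]}'
python3 -m creep '{"translation":[[0,0,0],[0,0,0],[0,0,0],[0,0,0]],"yaw":[0,0,0,0],"gripper":[255,255,255,255]}'
python3 - <<'E'
from h import *
o,c=snap('side','d2.png'); a=c['pixels'][185:345,215:375,::-1]
cv2.imwrite('pics/d2c.png',cv2.convertScaleAbs(cv2.resize(a,(560,560),interpolation=cv2.INTER_CUBIC),alpha=1.5,beta=10))
E
```

```text
time_s: 0.93
ee_pos: [0.4757, -0.1624, 0.1129]
eef_rot: [-3.139, -0.002, 2.161]
force: [0.4, 0.1, -0.7]
grip_width: 0.0311
time_s: 1.27
ee_pos: [0.4761, -0.1625, 0.1137]
eef_rot: [-3.14, -0.001, 2.162]
force: [0.6, 0.3, -0.1]
grip_width: 0.0043
```

View pics/d2c.png

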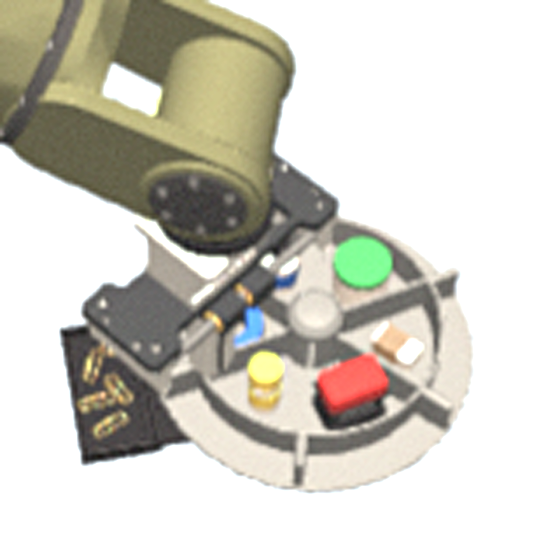

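```bash
python3 - <<'E'
from h import *
c=dict(np.load('pics/d2.png.npz')); K=np.array([[c['fx'],0,c['cx']],[0,c['fy'],c['cy']],[0,0,1.]])
P=np.array([[.476,-.1625,.095],[.476,-.1625,.036],[.476,-.1625,.19],[.575+.125*np.cos(np.radians(190)),-.096+.125*np.sin(np.radians(190)),.06],[.575+.125*np.cos(np.radians(250)),-.096+.125*np.sin(np.radians(250)),.06]])
p=cv2.projectPoints(P,cv2.Rodrigues(c['R'])[0],c['t'],K,c['dist'])[0][:,0]
print((p-[215,185])*3.5)
E
```

```text
[[208.87498229 392.78224539]
 [208.20731349 432.60819375]
 [210.05711612 322.27745141]
 [164.12456762 371.31121949]
 [299.48647888 462.63178653]]
```

```bash
python3 - <<'E'
import cv2,numpy as np
a=cv2.imread('pics/d2.png')[265:325,235:315]
cv2.imwrite('pics/d2d.png',cv2.convertScaleAbs(cv2.resize(a,(800,600),interpolation=cv2.INTER_CUBIC),alpha=1.25))
E
```

```text
(no output)
```

View pics/d2d.png

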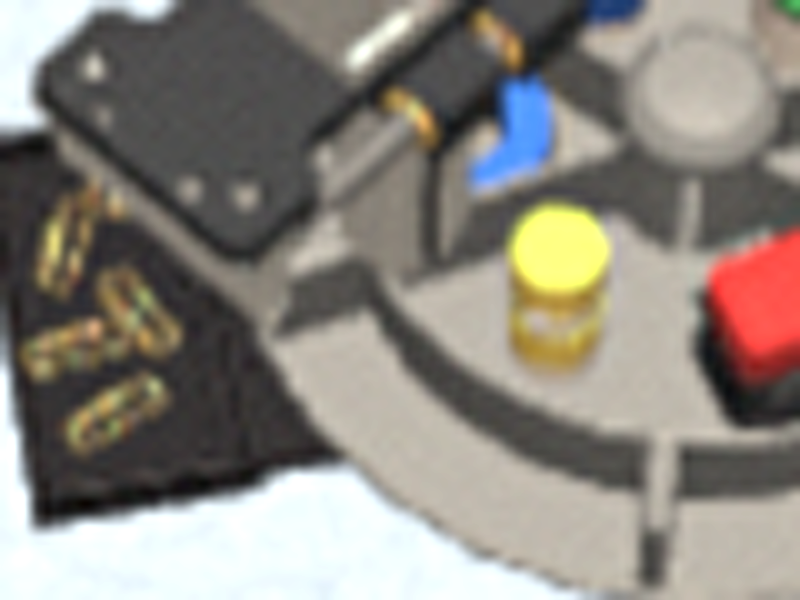

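```bash
python3 - <<'E'
from h import *
c=dict(np.load('pics/d2.png.npz')); W=cloud(c)
for v in range(276,302,2): print(v,[tuple(np.round(1000*W[v,u]).astype(int).tolist()) for u in (268,271,274,276,278)])
E
```

```text
276 [(449, -210, 277), (457, -202, 262), (466, -195, 249), (470, -198, 251), (473, -202, 257)]
278 [(449, -207, 264), (465, -170, 201), (465, -201, 249), (469, -201, 248), (473, -204, 251)]
280 [(475, -87, 58), (457, -204, 249), (464, -205, 248), (476, -173, 194), (473, -204, 242)]
282 [(449, -208, 249), (456, -210, 249), (470, -178, 194), (476, -173, 185), (482, -167, 173)]
284 [(448, -213, 249), (465, -168, 171), (470, -178, 186), (476, -172, 174), (483, -167, 163)]
286 [(475, -87, 28), (465, -170, 165), (471, -174, 169), (477, -171, 163), (483, -166, 152)]
288 [(470, -111, 58), (465, -168, 152), (471, -176, 164), (477, -169, 150), (483, -166, 144)]
290 [(468, -118, 59), (476, -117, 56), (471, -175, 153), (476, -173, 148), (497, -111, 38)]
292 [(468, -118, 50), (476, -118, 47), (471, -177, 147), (491, -112, 32), (498, -109, 25)]
294 [(468, -119, 41), (476, -120, 41), (482, -130, 55), (491, -114, 25), (496, -116, 26)]
296 [(467, -122, 37), (477, -115, 22), (482, -131, 46), (485, -140, 60), (495, -122, 26)]
298 [(466, -126, 33), (475, -124, 26), (482, -130, 34), (486, -137, 45), (489, -147, 61)]
300 [(466, -127, 24), (473, -131, 29), (482, -131, 25), (486, -138, 36), (490, -144, 44)]
```

```bash
python3 - <<'E'
from h import *
for n,f in(('side','d3.png'),('scene','s3.png')):
    o,c=snap(n,f); W=cloud(c); e=o['ee_pos']; d=np.hypot(W[...,0]-e[0],W[...,1]-e[1])
    print(n,np.round(e,4))
    for z in np.arange(.07,.27,.01):
        q=W[(d<.035)&(np.abs(W[...,2]-z)<.005)]
        if len(q): print(round(z,3),len(q),np.round(1000*q.min(0)),np.round(1000*q.max(0)))
o,c=snap('wrist','w3.png'); print(c['tool_from_camera'])
E
```

```text
side [ 0.4761 -0.1625  0.1137]
0.14 12 [ 462. -170.  137.] [ 492. -160.  145.]
0.15 27 [ 462. -176.  146.] [ 491. -161.  155.]
0.16 21 [ 462. -175.  155.] [ 492. -160.  165.]
0.17 26 [ 463. -176.  165.] [ 491. -164.  174.]
0.18 16 [ 462. -177.  175.] [ 490. -161.  184.]
0.19 14 [ 461. -177.  185.] [ 479. -163.  195.]
0.2 3 [ 463. -171.  198.] [ 465. -165.  203.]
0.23 4 [ 464. -186.  227.] [ 499. -183.  233.]
0.24 14 [ 465. -196.  236.] [ 504. -183.  244.]
0.25 79 [ 465. -196.  246.] [ 509. -166.  255.]
0.26 41 [ 471. -197.  255.] [ 509. -168.  264.]
scene [ 0.476  -0.1625  0.1136]
0.13 1 [ 484. -166.  134.] [ 484. -166.  134.]
0.14 5 [ 477. -173.  137.] [ 487. -165.  144.]
0.15 5 [ 477. -172.  147.] [ 485. -167.  154.]
0.16 4 [ 475. -174.  155.] [ 485. -166.  164.]
0.17 3 [ 474. -174.  165.] [ 482. -170.  175.]
0.2 1 [ 486. -166.  203.] [ 486. -166.  203.]
0.21 4 [ 483. -164.  206.] [ 492. -146.  213.]
0.23 14 [ 486. -151.  226.] [ 497. -135.  234.]
0.24 29 [ 484. -197.  235.] [ 506. -131.  245.]
0.25 78 [ 460. -195.  245.] [ 509. -129.  255.]
0.26 60 [ 466. -197.  255.] [ 510. -128.  264.]
[[-2.15655822e-04 -9.71027184e-01 -2.38968954e-01  6.90923094e-02]
 [ 9.99999922e-01 -2.88338721e-04  2.69193675e-04 -5.96356295e-04]
 [-3.30298379e-04 -2.38968877e-01  9.71027171e-01 -1.99697701e-01]
 [ 0.00000000e+00  0.00000000e+00  0.00000000e+00  1.00000000e+00]]
```

View pics/w3.png

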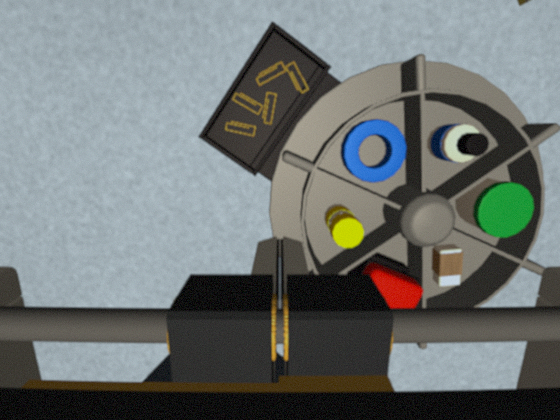

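```bash
python3 - <<'E'
from h import *
c=dict(np.load('pics/w3.png.npz')); T=np.linalg.inv(c['tool_from_camera']); K=np.array([[c['fx'],0,c['cx']],[0,c['fy'],c['cy']],[0,0,1.]])
for z in(-.08,-.06,-.04,-.02,0,.019):
    P=np.array([[0.008,0,z],[-.008,0,z]]); print(z,cv2.projectPoints(P,cv2.Rodrigues(T[:3,:3])[0],T[:3,3],K,c['dist'])[0][:,0].round().tolist())
W=c['depth']; print(np.round(W[240:400:10,[262,274,280,286,298]],3))
# tool coords of some pixels
R=T[:3,:3]; cc=dict(c,R=R,t=T[:3,3])
L=cloud(cc)
for v in range(235,310,6): print(v,np.round(1000*L[v,[250,262,270,276,280,284,290,300]]).astype(float).tolist())
E
```

```text
-0.08 [[281.0, 286.0], [281.0, 321.0]]
-0.06 [[281.0, 266.0], [281.0, 298.0]]
-0.04 [[281.0, 251.0], [280.0, 279.0]]
-0.02 [[280.0, 238.0], [280.0, 264.0]]
0 [[280.0, 228.0], [280.0, 252.0]]
0.019 [[280.0, 220.0], [280.0, 242.0]]
[[0.33  0.183 0.186 0.182 0.304]
 [0.167 0.166 0.172 0.166 0.166]
 [0.153 0.154 0.156 0.155 0.154]
 [0.143 0.143 0.149 0.143 0.143]
 [0.079 0.132 0.148 0.132 0.079]
 [0.075 0.124 0.148 0.    0.073]
 [0.07  0.072 0.148 0.074 0.071]
 [0.067 0.072 0.077 0.072 0.067]
 [0.065 0.071 0.074 0.07  0.065]
 [0.066 0.069 0.073 0.07  0.065]
 [0.066 0.    0.073 0.07  0.065]
 [0.068 0.07  0.363 0.069 0.067]
 [0.066 0.074 0.361 0.072 0.069]
 [0.069 0.101 0.362 0.086 0.068]
 [0.069 0.102 0.067 0.068 0.067]
 [0.065 0.065 0.064 0.064 0.064]]
235 [[-34.0, -30.0, 113.0], [-34.0, -18.0, 113.0], [-34.0, -10.0, 114.0], [-26.0, -4.0, 88.0], [-26.0, -0.0, 88.0], [-25.0, 4.0, 87.0], [-26.0, 9.0, 89.0], [-26.0, 19.0, 89.0]]
241 [[-40.0, -30.0, 113.0], [9.0, -10.0, -28.0], [9.0, -6.0, -28.0], [10.0, -2.0, -29.0], [8.0, -0.0, -25.0], [9.0, 2.0, -28.0], [9.0, 5.0, -29.0], [-32.0, 19.0, 89
[... 1189 characters left out ...]
[[34.0, -7.0, -132.0], [34.0, -5.0, -131.0], [33.0, -3.0, -131.0], [8.0, -2.0, -83.0], [-2.0, -0.0, -64.0], [9.0, 1.0, -84.0], [34.0, 2.0, -132.0], [34.0, 4.0, -131.0]]
295 [[34.0, -7.0, -135.0], [33.0, -4.0, -134.0], [33.0, -3.0, -133.0], [30.0, -1.0, -128.0], [-4.0, -0.0, -65.0], [31.0, 1.0, -129.0], [33.0, 2.0, -134.0], [33.0, 4.0, -134.0]]
301 [[33.0, -7.0, -136.0], [34.0, -4.0, -137.0], [33.0, -3.0, -136.0], [29.0, -1.0, -130.0], [-7.0, -0.0, -65.0], [32.0, 0.0, -134.0], [34.0, 2.0, -137.0], [33.0, 4.0, -136.0]]
307 [[33.0, -7.0, -139.0], [34.0, -4.0, -139.0], [34.0, -3.0, -140.0], [27.0, -1.0, -128.0], [-115.0, 0.0, 114.0], [31.0, 0.0, -135.0], [33.0, 2.0, -139.0], [33.0, 4.0, -139.0]]
```

Both the side and wrist depths put the visible fingertips about 24 mm behind the TCP, where I was told to expect them 19 mm ahead of it. I'll check this against the first picture (gripper open), then go down carefully while watching the force.

```bash
python3 - <<'E'
from h import *
c=dict(np.load('pics/d1.png.npz')); W=cloud(c)
d=(np.abs(W[...,0]-.55)<.08)&(np.abs(W[...,1])<.03)&(W[...,2]>.05)
for z in np.arange(.10,.30,.01):
    q=W[d&(np.abs(W[...,2]-z)<.005)]
    if len(q): print(round(z,3),len(q),np.round(1000*q.min(0)),np.round(1000*q.max(0)))
E
python3 -m creep '{"translation":[[0,0,-15],[0,0,-30],[0,0,-44],[0,0,-54],[0,0,-57]],"yaw":[0,0,0,0,0],"gripper":[255,255,255,255,255]}'
```

```text
0.2 1 [500.  -9. 205.] [500.  -9. 205.]
0.21 21 [494. -12. 206.] [607.   6. 215.]
0.22 28 [491. -12. 215.] [609.   8. 225.]
0.23 39 [491. -13. 225.] [609.   9. 235.]
0.24 30 [491. -12. 235.] [609.   4. 245.]
0.25 30 [491. -14. 245.] [607.   5. 255.]
0.26 36 [490. -12. 255.] [609.   5. 265.]
0.27 38 [491. -14. 266.] [609.  10. 275.]
0.28 14 [494. -13. 275.] [605.  -4. 284.]
0.29 8 [599. -10. 286.] [602.  10. 295.]
time_s: 1.88
ee_pos: [0.4753, -0.1622, 0.055]
eef_rot: [-3.139, -0.003, 2.162]
force: [0.1, -0.1, -1.1]
grip_width: 0.0005
```

Opened or closed, the tips sit about 22 mm *above* the reported TCP. I'll continue down in small guarded steps, since a fingertip at the stated length would reach the ledge at TCP 0.044.

```bash
python3 -m creep '{"translation":[[0,0,-4],[0,0,-7],[0,0,-9],[0,0,-11],[0,0,-13]],"yaw":[0,0,0,0,0],"gripper":[255,255,255,255,255]}'
```

```text
time_s: 2.3
ee_pos: [0.4755, -0.1623, 0.0422]
eef_rot: [-3.139, -0.002, 2.161]
force: [-0.7, 0.7, 0.4]
grip_width: 0.0005
```

```bash
python3 -m creep '{"translation":[[0,0,-2],[0,0,-4],[0,0,-5]],"yaw":[0,0,0],"gripper":[255,255,255]}'
```

```text
time_s: 2.55
ee_pos: [0.4755, -0.1623, 0.0371]
eef_rot: [-3.139, -0.002, 2.162]
force: [0.9, -0.1, -0.8]
grip_width: 0.0004
```

No contact, so the tips are indeed about 22 mm above the TCP. I'll go to TCP z ≈ 0.020, which puts the tips at ≈ 0.042, then start along the arc.

```bash
python3 -m creep '{"translation":[[0,0,-4],[0,0,-8],[0,0,-12],[0,0,-15],[0,0,-17]],"yaw":[0,0,0,0,0],"gripper":[255,255,255,255,255]}'
python3 - <<'E'
from h import *
o,c=snap('side','d4.png'); W=cloud(c); e=o['ee_pos']; print(e)
d=np.hypot(W[...,0]-e[0],W[...,1]-e[1])<.02
px=np.argwhere(d&(W[...,2]>.03)&(W[...,2]<.12))
for v,u in px[::3]: print(v,u,np.round(1000*W[v,u]).tolist(),end=';')
E
```

```text
time_s: 2.97
ee_pos: [0.4753, -0.1622, 0.0195]
eef_rot: [-3.139, -0.003, 2.161]
force: [0.2, -0.5, -0.3]
grip_width: 0.0006
[ 0.47531356 -0.16223776  0.01948497]
297 271 [465.0, -169.0, 110.0];299 269 [462.0, -162.0, 90.0];300 275 [474.0, -173.0, 100.0];300 280 [490.0, -164.0, 78.0];301 276 [478.0, -169.0, 87.0];301 279 [487.0, -164.0, 75.0];302 274 [472.0, -174.0, 92.0];302 277 [482.0, -164.0, 72.0];302 280 [490.0, -164.0, 68.0];303 274 [471.0, -177.0, 92.0];303 277 [482.0, -166.0, 69.0];303 280 [491.0, -160.0, 56.0];304 273 [469.0, -173.0, 81.0];304 276 [477.0, -173.0, 78.0];304 279 [487.0, -164.0, 59.0];305 271 [466.0, -165.0, 63.0];305 274 [472.0, -175.0, 79.0];305 277 [481.0, -167.0, 61.0];305 280 [491.0, -162.0, 50.0];306 271 [465.0, -167.0, 63.0];306 274 [472.0, -175.0, 74.0];306 277 [481.0, -167.0, 56.0];306 281 [495.0, -158.0, 35.0];307 272 [468.0, -170.0, 60.0];307 275 [474.0, -175.0, 68.0];307 278 [485.0, -165.0, 46.0];308 272 [468.0, -168.0, 51.0];308 275 [475.0, -173.0, 58.0];308 278 [485.0, -165.0, 40.0];309 272 [467.0, -171.0, 52.0];309 275 [475.0, -174.0, 55.0];310 275 [474.0, -175.0, 51.0];
```

```bash
python3 -m creep '{"translation":[[-3.5,6.5,0],[-7.5,14,0],[-10.5,21.5,0],[-13,27.5,0],[-15,33.5,0]],"yaw":[-0.07,-0.14,-0.21,-0.26,-0.31],"gripper":[255,255,255,255,255]}'
```

```text
time_s: 3.43
ee_pos: [0.4601, -0.1285, 0.0194]
eef_rot: [-3.139, -0.003, 1.849]
force: [0.8, -2.0, 0.4]
grip_width: 0.0005
```

```bash
python3 -m creep '{"translation":[[-2,12,0],[-4,24,0],[-4,36.5,0],[-3,49,0],[-0.5,61,0]],"yaw":[-0.1,-0.21,-0.31,-0.42,-0.52],"gripper":[255,255,255,255,255]}'
```

```text
time_s: 3.85
ee_pos: [0.4596, -0.0669, 0.0196]
eef_rot: [-3.139, -0.003, 1.323]
force: [-0.2, -0.8, 0.0]
grip_width: 0.0009
```

```bash
python3 -m creep '{"translation":[[3.5,11.5,0],[8.5,23,0],[14.5,34,0],[21.5,44,0],[30,53.5,0]],"yaw":[-0.1,-0.21,-0.31,-0.42,-0.52],"gripper":[255,255,255,255,255]}'
python3 - <<'E'
from h import *
o,c=snap('scene','s5.png'); px=c['pixels'].astype(int); m=(px[...,0]>120)&(px[...,1]<70)&(px[...,2]<70); W=cloud(c)
s=np.nanmedian(W[m],0); print(m.sum(),s,np.degrees(np.arctan2(s[1]+.096,s[0]-.575)))
E
```

```text
time_s: 4.27
ee_pos: [0.4897, -0.0129, 0.0196]
eef_rot: [-3.139, -0.003, 0.798]
force: [0.1, -0.7, -0.2]
grip_width: 0.0005
139 [ 0.5239237  -0.13451019  0.07700835] -142.98466816190242
```

```bash
python3 -m creep '{"translation":[[9,8,0],[19,15.5,0],[29.5,22,0],[39,26.5,0],[46.5,29.5,0]],"yaw":[-0.1,-0.21,-0.31,-0.4,-0.47],"gripper":[255,255,255,255,255]}'
python3 - <<'E'
from h import *
o,c=snap('side','d6.png'); px=c['pixels'].astype(int); m=(px[...,0]>120)&(px[...,1]<70)&(px[...,2]<70); W=cloud(c)
s=np.nanmedian(W[m],0); print(m.sum(),s,np.degrees(np.arctan2(s[1]+.096,s[0]-.575)))
o,c=snap('scene','s6.png'); px=c['pixels'].astype(int); m=(px[...,0]>120)&(px[...,1]<70)&(px[...,2]<70); W=cloud(c)
s=np.nanmedian(W[m],0); print(m.sum(),s,np.degrees(np.arctan2(s[1]+.096,s[0]-.575)))
E
```

```text
time_s: 4.73
ee_pos: [0.538, 0.0178, 0.0198]
eef_rot: [-3.14, -0.004, 0.319]
force: [0.5, -0.3, 0.9]
grip_width: 0.0004
178 [ 0.50801753 -0.1124388   0.07640789] -166.2110308021484
133 [ 0.51090398 -0.10626868  0.07610756] -170.89812007026984
```

```bash
python3 -m creep '{"translation":[[6,1.5,0],[12,2.5,0],[17.5,3.5,0],[21,4,0],[23.5,4.5,0]],"yaw":[-0.05,-0.1,-0.15,-0.18,-0.2],"gripper":[255,255,255,255,255]}'
cat > chk.py <<'E'
from h import *
import sys
for n in('side','scene'):
    o,c=snap(n,n+sys.argv[1]+'.png'); px=c['pixels'].astype(int); m=(px[...,0]>120)&(px[...,1]<70)&(px[...,2]<70); W=cloud(c)
    s=np.nanmedian(W[m],0); print(m.sum(),s,np.degrees(np.arctan2(s[1]+.096,s[0]-.575)))
E
python3 chk.py 7
```

```text
time_s: 5.25
ee_pos: [0.5613, 0.0218, 0.0196]
eef_rot: [-3.14, -0.004, 0.125]
force: [0.3, 0.2, 0.2]
grip_width: 0.0004
180 [ 0.50649916 -0.09684723  0.0756479 ] -179.29138861836847
127 [ 0.5119132  -0.0948714   0.07721278] 178.97510802682405
```

Within 2 mm of the line. I'll back off the rib, rise and move clear.

```bash
python3 -m creep '{"translation":[[-4,0,0],[-10,1,0],[-14,4,8],[-16,8,40],[-16,10,80]],"yaw":[0,0,0,0,0],"gripper":[255,255,255,255,255]}'
python3 -m creep '{"translation":[[0,0,40],[0,20,80],[-20,50,100],[-50,80,110],[-70,110,120]],"yaw":[0,0,0,0,0],"gripper":[255,255,255,255,255]}'
python3 chk.py 8
python3 - <<'E'
import cv2
a=cv2.imread('pics/scene8.png')[170:285,145:260]; b=cv2.imread('pics/side8.png')[225:340,240:355]
f=lambda x:cv2.convertScaleAbs(cv2.resize(x,(400,400),interpolation=cv2.INTER_CUBIC),alpha=1.5,beta=10)
cv2.imwrite('pics/f8.png',cv2.hconcat([f(a),f(b)]))
E
```

```text
time_s: 5.77
ee_pos: [0.543, 0.0324, 0.099]
eef_rot: [-3.139, 0.001, 0.126]
force: [-0.1, 0.8, 1.6]
grip_width: 0.0005
time_s: 6.18
ee_pos: [0.4711, 0.1431, 0.2207]
eef_rot: [-3.139, -0.0, 0.126]
force: [0.8, 1.3, -0.2]
grip_width: 0.0004
176 [ 0.5067639  -0.09713591  0.07630169] -179.04630296268704
136 [ 0.51080115 -0.09465928  0.07656674] 178.80361819022977
```

View pics/f8.png

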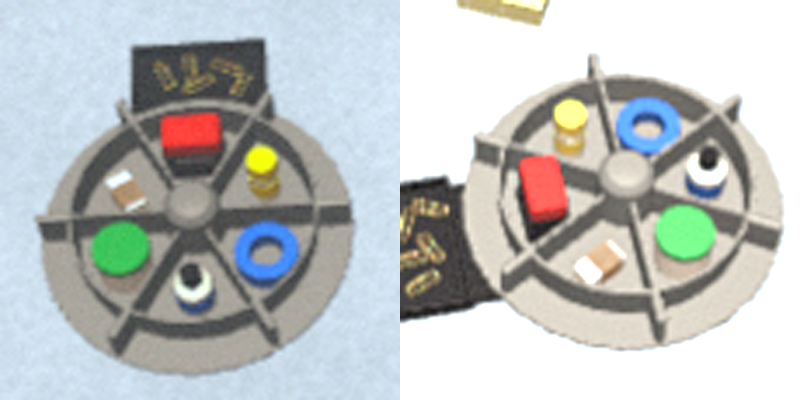

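The dish is now fully visible in the scene view (front corners near (132,46) and (265,40) in the crop), with the red stamp behind it. One numeric check against this clear view.

```bash
python3 - <<'E'
from h import *
c=dict(np.load('pics/scene8.png.npz')); k=400/115
w=lambda p,z:world(c,145+(p[0]+.5)/k-.5,170+(p[1]+.5)/k-.5,z)[:2]
h=w((190,200),.077); r=np.mean([w(p,.06) for p in((121,103),(268,97),(352,218),(277,340),(117,352),(38,220))],0)
a,b=w((132,47),.016),w((265,40),.016); m=(a+b)/2; n=np.array([(b-a)[1],-(b-a)[0]])/np.hypot(*(b-a)); 
s=np.array([.5108,-.0947]); print(h,r,a,b,np.hypot(*(b-a)))
for ax in(h,r,[.575,-.096]):
    ax=np.array(ax); d=(m-ax)/np.hypot(*(m-ax)); e=s-ax; n=n*np.sign(n@d); print('lateral mm, by dish middle',1000*(d[0]*e[1]-d[1]*e[0]),'by edge normal',1000*(n[0]*e[1]-n[1]*e[0]),'edge ang',np.degrees(np.arctan2(n[1],n[0])))
E
```

```text
[ 0.57561152 -0.09589719] [ 0.58282969 -0.0937679 ] [ 0.38142615 -0.14850021] [ 0.38557299 -0.03288317] 0.11569138370374035
lateral mm, by dish middle 0.5587496212236891 by edge normal 1.1266760793724169 edge ang 177.94585459258363
lateral mm, by dish middle 2.0434717541133054 by edge normal 3.5133243214686374 edge ang 177.94585459258363
lateral mm, by dish middle 0.4794139307808733 by edge normal 1.002015103743627 edge ang 177.94585459258363
```

Lateral error is 0.5–3.5 mm, against a tolerance of 12 mm. Handing in.

```bash
python3 -c "
from station import ctrl
print(ctrl.get_obs()['force']); print(ctrl.hand_in())"
```

```text
[0.38171737 0.15772674 0.02505256]
the job is handed in; nothing more can be done
None
```

I turned the carousel about 100° clockwise by pushing one rim rib with closed fingertips. Then I backed off the rib, raised the hand clear and handed the job in at about 6.3 s; no verdict was reported.

**Last checks:**
- **Stamp position:** its centre is 0.5–3.5 mm off the foot's middle line, against a limit of 12 mm. The range comes from two ways of finding the turning axis and two of finding the front direction in the scene camera picture.
- **Things in the organiser:** all six looked upright in their pockets.
- **At rest:** the stamp's position matched before and after I withdrew the hand, and the tool force was near zero.
- **Not checked:** I did not re-measure the mouse, note block or bottle at the end. The hand's path stayed away from the mouse and bottle. It passed over the note block's area only after rising, with the fingertips about 0.2 m up.

**Disagreements:**
- **Fingertip position:** the tips are about 22 mm behind the TCP, not 19 mm ahead as stated. The camera depths showed it, and the descent met no contact where the stated length would have hit the ledge. I worked about 40 mm lower because of this.
- **Camera agreement:** the side and scene cameras differed by 2–5 mm in the stamp's position, within tolerance.

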